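# Wedge the rocking bench instrument

### The arm

A 6-joint arm with a two-finger parallel gripper is mounted at the origin on a cart in front of the work surface, level with it; the furniture and walls round the work are solid. World frame = base frame: x ahead of the robot, y to its left, z up, the work surface at z = 0. Lengths are in m, angles in rad, forces in N, time in s.
With the tool pointing down it reaches from about 0.25 to 0.725 m from the base axis. Payload 4 kg.
Tool frame: the origin (TCP) lies on the centre line of the jaws, within the pads' length; the fingertips stand r.tcp_to_tips ahead of it and the grasp point (between the pads) lies 6 mm ahead of it (r.tcp_to_tips is the distance from the TCP to the fingertips, in m); z points along the fingers, y is the line along which they close (so a half turn about z gives the same grasp; the last joint's range is limited). The gripper opens to 85 mm and grips with 20 to 120 N. Pads are 22 mm wide; open, the fingers measure 114 mm over their backs; the gripper's body (76 mm by 85 mm) begins 54 mm behind the grasp point. The pads swing forward as they close: fully open they stand 13 mm farther back than shut.
Start: joints at [1.178, 0.241, 0.005, 1.335, 0, 1.571], TCP at [0.191, 0.462, 0.256] pointing down, gripper open.
Joint ranges: [-2.72, 2.72], [-1.05, 1.87], [-1.09, 1.28], [-1.99, 2.15], [-1.42, 1.44], [-3.14, 3.14]. Speed limits (rad/s): [2.79, 2.79, 3.14, 3.14, 3.14, 3.14].

### API

Orientations are given as a rotation vector (axis times angle).
In Python, from bench import r gives the robot as it stands.
- The arm moves only by the tool send_rows, never from a script. Its argument "targets" is a list of rows, each an object of numbers: "x", "y", "z": the shift along the tool's x, y, z each as a share of 0.25 m, from -1 to 1; "rx", "ry", "rz": the turn, a rotation vector about the tool's x, y, z each as a share of 0.5 rad, from -1 to 1; "fingers": the finger opening in mm, from 0 to 85.4. In form: [{"x": .., "y": .., "z": .., "rx": .., "ry": .., "rz": .., "fingers": ..}, ...]. A call has exactly 5 rows; each row is the pose to reach, as a shift and turn from the pose commanded when the call began, along the tool's axes at that moment; what a row does not reach only later rows make up. A row lasts 1/10 s, in which the tool goes at most 50 mm and 8.59 degrees, less where a joint would pass 70% of its speed; a pose out of reach is approached as far as the arm can. A call with a number of a shift or a turn outside -1 to 1 is refused whole. A call with a gripper value outside its range is refused whole. The fingers move at their own pace and stop on an object; "force" is the grip in N (left out, the last holds). Time passes only in rows, so rows that repeat a pose let the fingers close, or fill a call up. It gives the time, the measured TCP pose, the force, the opening and the grip force at its end, in the units of the state.
- r.read_state(): the state, without advancing time (a new reading comes with each control period).
- r.camera(name): name is "side" or "top"; returns the picture (384x512x3 uint8, red, green, blue); there is no depth.
- r.camera_model(name): a dict with "camera_matrix" (3x3 intrinsics, pixels), "R" (3x3) and "t" (3): a world point X has camera coordinates R X + t. Camera axes: x right, y down, z forward; pixel columns grow to the right and rows downward; lengths in m; the calibration is good to about 2 mm. A picture is of the moment at which its call begins. camera_model takes no time and is no camera call.
- r.close_job(): hands the job in; it is judged then, once.
The state is a dict: "clock": time; "qpos": joint angles; "qd": joint speeds; "tau": joint torques, N m; "tcp_pos": TCP position; "eef_rot": TCP orientation; "force": force on the tool from outside, world axes, zero at the start; "torque": the same for the moment, N m; "gripper_width": finger opening in m; "gripper_force": force on a finger pad.
Only numpy, scipy, OpenCV 4.12 (cv2) and the standard library are available. Lean on these libraries where they do the work, as an engineer would, in place of code of your own. Each camera call takes 0.05 s, during which the arm holds its last target. There are 200 camera calls.

### The job

The bench instrument rocks because the levelling foot at its front left corner is screwed in too far. With the fingertips, push the wooden wedge along the bench, thin end first, under that foot until it is snug, then press down firmly on the corner above it to test that the case no longer rocks, and let go. Leave the case level and where it stands, lift nothing, and leave the things around it alone.

Things in the scene. Friction and masses are not known exactly. Their poses are not given: they have to be found in the camera images.
- instrument: Grey bench instrument, 2.4 to 3.6 kg, 170 x 150 mm (x, y), 68 mm high, loose. Origin: centre of its footprint, at bench height; x points from the front panel (three knobs) to the back, y to its left. Flat underside 24 mm up, on four round feet 67 mm in x and 57 mm in y from the middle. It rests on three; 4 to 10 N down on the front left corner tip that down. A side push of 10 N can slide it.
- foot_mount (a point): Point on the underside of the case, 24 mm above the bench, straight above the centre of the short front left foot (-x, +y). That foot, of rubber, 20 mm across with a domed underside, hangs below it; its lowest point is an unknown 5 to 11 mm above the bench. Axes as the instrument's.
- corner_guard: Black rubber guard fixed on top of the case's front left corner, above the short foot, 42 x 42 mm, 4 mm thick (each corner has one alike); its centre lies 4 mm in x and y inward of the foot's. Origin: below its centre at bench height; axes as the instrument's.
- guard_top (a point): Centre of the upper face of that guard, 68 mm above the bench: the place to press for the test. 10 to 20 N straight down, kept up for half a second, is a firm press; under it a case that is not wedged dips 5 to 11 mm here, a well wedged one under 1.5 mm.
- wedge: Plain beech wedge, 60 g, 110 mm long (x), 50 mm wide (y), rising evenly from 2 mm at the thin end (+x) to 24 mm at the heel (-x). Loose, flat on the bench left of the case, thin end toward the short foot. Origin: centre of its underside. Slides at under 1 N until snug under the foot, then resists; 4 to 6 N makes it snug, it stays put, and much more lifts the corner or shoves the case.
- wedge_tip (a point): Middle of the lower edge of the wedge's thin end; axes as the wedge's.
- wedge_heel (a point): Centre of the wedge's heel, the flat upright end face 50 mm wide and 24 mm high where it is pushed; 12 mm above the bench. Axes as the wedge's.
- phone: Black phone, 163 x 79 x 11 mm, lying on the bench near the front edge; origin under its centre. To be left alone.
- cream_pot: Round pot with a black lid, 50 mm across, 63 mm high, behind the case; origin under its centre. To be left alone.
- relay_carton: Small carton, 45 x 74 x 50 mm, behind the case to the left; origin under its centre. To be left alone.
- loose_bracket: Bent sheet bracket, 46 x 52 x 62 mm, near the bench's front edge; origin under its centre. To be left alone.
There are look-alikes about, which are no part of the job. There is more than one size of the wedge; the one meant has the size given above.

How it is judged:
By the outcome, as a careful person would: the job done as asked, in the order asked, and still so for the second after the job is handed in, with the robot touching nothing.
It also fails if it takes over 48 s, if anything falls off the work surface, if the arm or the gripper's body presses on something with over 40 N, if the wrist force passes 120 N, or if a joint passes its speed limit or range.

## Working session

There is one attempt and no reset: what is moved stays moved. The work goes in short steps, Python scripts to look and compute and a tool call to move; the robot and the scene stay as the last step left them, time stands still between calls to the robot, and variables do not carry over. Pictures are saved under pics/ and viewed, at most 10 in all, crops included, and the job is handed in when it is done.

Besides the shell and the picture viewer there is one more tool, called after "Call:" by a JSON object that holds its "op" and its "data", one argument or row to a line. send_rows: Moves the arm, as the interface text tells. Shift numbers are shares of 0.25 m and turn numbers shares of 0.5 rad, none past 1 either way. Its arguments: {"type":"object","properties":{"targets":{"type":"array"},"force":{"type":"number"}},"required":["targets"]}

```bash
mkdir -p pics; python3 - <<'E'
from bench import r
import cv2,numpy as np
for n in("top","side"):
    cv2.imwrite(f"pics/{n}0.png",r.camera(n)[:,:,::-1])
    m=r.camera_model(n);print(n,m)
print(r.read_state(),r.tcp_to_tips)
E
```

```text
top {'camera_matrix': array([[374.23488614,   0.        , 261.53240208],
       [  0.        , 374.23488614, 195.77075551],
       [  0.        ,   0.        ,   1.        ]]), 'R': array([[-0.0267058 , -0.99933585,  0.02479221],
       [-0.99515353,  0.02422973, -0.09530149],
       [ 0.09463748, -0.02721715, -0.99513968]]), 't': array([0.12139306, 0.59198619, 0.8852908 ])}
side {'camera_matrix': array([[354.30052844,   0.        , 258.3090989 ],
       [  0.        , 354.30052844, 191.08325721],
       [  0.        ,   0.        ,   1.        ]]), 'R': array([[ 0.80616171, -0.59130383, -0.02151907],
       [-0.39396996, -0.509279  , -0.76512912],
       [ 0.44146457,  0.62529567, -0.64351718]]), 't': array([-0.39196458,  0.33584007,  0.61656202])}
{'clock': 0.1, 'qpos': array([ 1.17802037e+00,  2.41346617e-01,  3.86847092e-03,  1.33518805e+00,
       -1.78534708e-05,  1.57076306e+00]), 'qd': array([ 1.32856766e-03, -1.12563181e-03,  4.23737596e-03, -4.01782437e-04,
       -2.73036098e-05,  9.20795519e-04]), 'tau': array([ 1.99908200e-04, -3.73137438e+01,  2.53010273e+01,  1.08484572e-02,
       -8.85453204e-07, -6.86924224e-07]), 'tcp_pos': array([0.19118677, 0.46145237, 0.25550107]), 'eef_rot': array([-6.12893452e-01, -3.08087246e+00,  2.88587209e-03]), 'force': array([-0.32408881,  0.45538596,  0.54772658]), 'torque': array([-0.00599689, -0.03097783,  0.00959736]), 'gripper_force': 0.0, 'gripper_width': 0.08562657127391891} 0.025
```

View pics/top0.png

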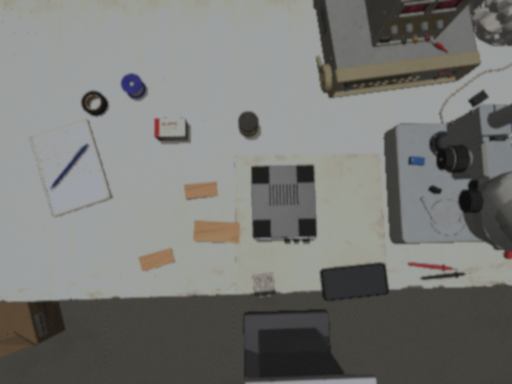

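View pics/side0.png

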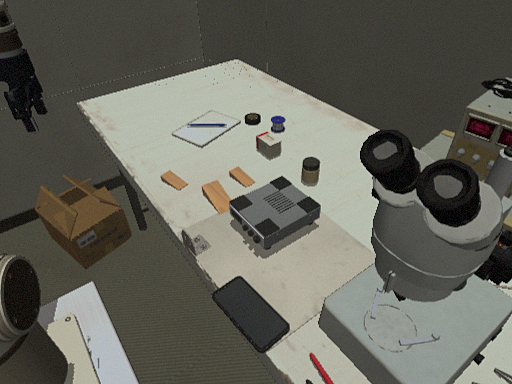

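The top view shows the case at (284,203), with its front panel and knobs at the bottom of the image. The large wedge is at (216,231), left of the case. Two smaller look-alike wedges are at (201,190) and (157,260). Next I'll enlarge the area.

```bash
python3 - <<'E'
import cv2
a=cv2.imread("pics/top0.png")[150:260,180:330]
b=cv2.imread("pics/side0.png")[155:260,190:330]
cv2.imwrite("pics/tc.png",cv2.resize(a,None,fx=5.3,fy=5.3,interpolation=cv2.INTER_CUBIC))
cv2.imwrite("pics/sc.png",cv2.resize(b,None,fx=5.5,fy=5.5,interpolation=cv2.INTER_CUBIC))
E
```

```text
(no output)
```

View pics/tc.png

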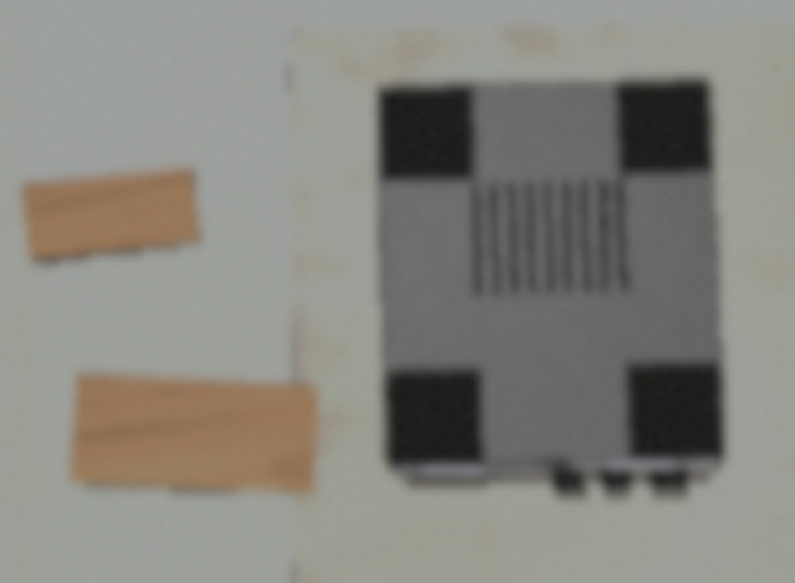

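View pics/sc.png

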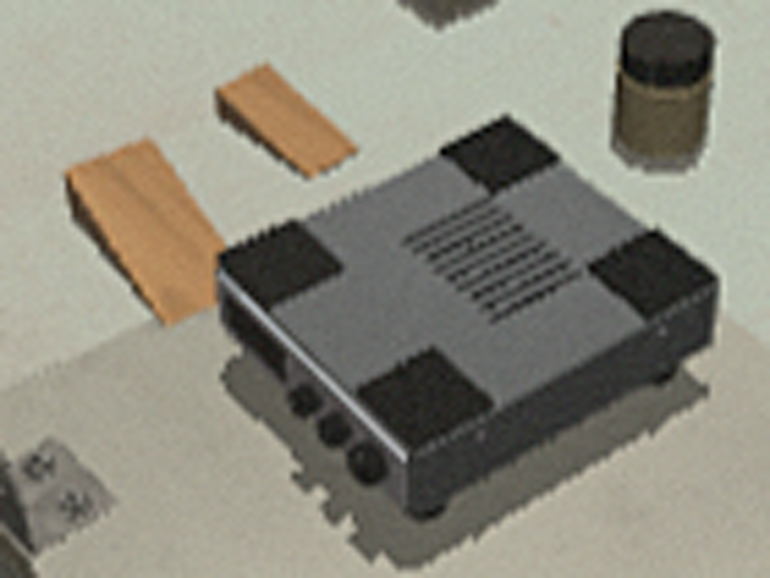

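The crop shows the wedge's heel edge at (78,374)–(72,481) and its thin edge at (317,385)–(312,491). The front left guard's corners are (387,373), (388,464), (482,460) and (480,370). The outer corners of the other guards are (722,457), (708,79) and (379,89).

```bash
cat > h.py <<'E'
from bench import r
import numpy as np
def pos(name,u,v,z):
    m=r.camera_model(name);R,t=m["R"],m["t"]
    d=R.T@np.linalg.inv(m["camera_matrix"])@[u,v,1];c=-R.T@t
    return c+d*(z-c[2])/d[2]
def crop(U,V,z,s=5.3,ou=180,ov=150,name="top"): return pos(name,(U+.5)/s-.5+ou,(V+.5)/s-.5+ov,z)
def proj(name,X):
    m=r.camera_model(name);p=m["camera_matrix"]@(m["R"]@np.array(X)+m["t"]);return p[:2]/p[2]
E
python3 - <<'E'
from h import *
np.set_printoptions(precision=4,suppress=True)
W=[crop(78,374,.024),crop(72,481,.024),crop(317,385,.002),crop(312,491,.002)]
G=[crop(387,373,.068),crop(388,464,.068),crop(482,460,.068),crop(480,370,.068)]
O=[crop(388,464,.068),crop(722,457,.068),crop(708,79,.068),crop(379,89,.068)]
for n,L in(("W",W),("G",G),("O",O)):
    print(n);print(np.array(L),np.mean(L,0))
h=(W[0]+W[1])/2;t=(W[2]+W[3])/2
print("wedge heel,tip,len,yaw",h,t,np.hypot(*(t-h)[:2]),np.arctan2(*(t-h)[1::-1]))
x=(O[2]+O[3]-O[0]-O[1])[:2];y=(O[0]+O[3]-O[1]-O[2])[:2]
print("inst yaw",np.arctan2(x[1],x[0]),np.arctan2(-y[0],y[1]),np.hypot(*x)/2,np.hypot(*y)/2)
yaw=np.arctan2(x[1],x[0]);c=np.mean(O,0)[:2];R=np.array([[np.cos(yaw),-np.sin(yaw)],[np.sin(yaw),np.cos(yaw)]])
f=c+R@[-.067,.057];g=c+R@[-.063,.053]
print("foot",f,"guard",g, np.mean(G,0)[:2])
for p in (f,): print("tip->foot dir",np.arctan2(*(p-t[:2])[::-1]),np.hypot(*(p-t[:2])), "heel->foot",np.arctan2(*(p-h[:2])[::-1]))
s=r.read_state()
from scipy.spatial.transform import Rotation
print(Rotation.from_rotvec(s["eef_rot"]).as_matrix())
E
```

```text
W
[[0.5399 0.2703 0.024 ]
 [0.4914 0.2735 0.024 ]
 [0.5326 0.1623 0.002 ]
 [0.4834 0.1656 0.002 ]] [0.5118 0.2179 0.013 ]
G
[[0.5353 0.1295 0.068 ]
 [0.4959 0.13   0.068 ]
 [0.4965 0.0891 0.068 ]
 [0.5356 0.0889 0.068 ]] [0.5158 0.1094 0.068 ]
O
[[ 0.4959  0.13    0.068 ]
 [ 0.495  -0.0156  0.068 ]
 [ 0.6619 -0.0162  0.068 ]
 [ 0.6607  0.1299  0.068 ]] [0.5784 0.057  0.068 ]
wedge heel,tip,len,yaw [0.5157 0.2719 0.024 ] [0.508 0.164 0.002] 0.1082424491567682 -1.64184675066906
inst yaw -0.0017973428863017561 0.001091721237911938 0.16587777490906883 0.1458623592971371
foot [0.5115 0.1142] guard [0.5155 0.1102] [0.5158 0.1094]
tip->foot dir -1.5008725127453313 0.04990852468193258 heel->foot -1.597396036987869
[[-0.9239  0.3827 -0.0007]
 [ 0.3827  0.9239 -0.0017]
 [-0.     -0.0019 -1.    ]]
```

Call:
{"op": "send_rows", "data": {
  "targets": [
    {"x": -0.13, "y": 0, "z": 0, "rx": 0, "ry": 0, "rz": 0.2, "fingers": 20},
    {"x": -0.26, "y": 0, "z": 0, "rx": 0, "ry": 0, "rz": 0.4, "fingers": 20},
    {"x": -0.39, "y": 0, "z": 0, "rx": 0, "ry": 0, "rz": 0.6, "fingers": 20},
    {"x": -0.52, "y": 0, "z": 0, "rx": 0, "ry": 0, "rz": 0.8, "fingers": 20},
    {"x": -0.65, "y": 0, "z": 0, "rx": 0, "ry": 0, "rz": 1, "fingers": 20}
  ]
}}

```text
clock: 0.6
tcp_pos: [0.3424, 0.3989, 0.2558]
eef_rot: [-1.362, -2.831, 0.002]
force: [-0.7, 0.7, 0.1]
gripper_width: 0.0199
gripper_force: 0.0
```

```bash
cat >> h.py <<'E'
from scipy.spatial.transform import Rotation
def go(x,y,z,R=np.array([[0,1,0],[1,0,0],[0,0,-1.]])):
    s=r.read_state();A=Rotation.from_rotvec(s["eef_rot"]).as_matrix()
    print("t",s["clock"],"p",s["tcp_pos"].round(4),"F",s["force"].round(2),"w",s["gripper_width"])
    print("shift",(A.T@(np.array([x,y,z])-s["tcp_pos"])/.25).round(4),"turn",(Rotation.from_matrix(A.T@R).as_rotvec()/.5).round(4))
E
python3 -c "
from h import *
go(.515,.305,.15)
print(pos('top',175,249,.01))"
```

```text
t 0.6 p [0.3424 0.3989 0.2558] F [-0.7   0.72  0.07] w 0.01994376567202605
shift [-0.7243  0.3054  0.4231] turn [-1.9000e-03  1.1000e-03  1.3482e+00]
[0.47145947 0.31996609 0.01      ]
```

Call:
{"op": "send_rows", "data": {
  "targets": [
    {"x": -0.14, "y": 0.06, "z": 0.08, "rx": 0, "ry": 0, "rz": 0.2, "fingers": 20},
    {"x": -0.28, "y": 0.12, "z": 0.16, "rx": 0, "ry": 0, "rz": 0.4, "fingers": 20},
    {"x": -0.42, "y": 0.18, "z": 0.25, "rx": 0, "ry": 0, "rz": 0.6, "fingers": 20},
    {"x": -0.58, "y": 0.24, "z": 0.33, "rx": 0, "ry": 0, "rz": 0.8, "fingers": 20},
    {"x": -0.724, "y": 0.305, "z": 0.42, "rx": 0, "ry": 0, "rz": 1, "fingers": 20}
  ]
}}

```text
clock: 1.1
tcp_pos: [0.5156, 0.3053, 0.1502]
eef_rot: [-2.02, -2.406, 0.001]
force: [-0.1, 0.2, 0.5]
gripper_width: 0.0199
gripper_force: 0.0
```

```bash
python3 -c "
from h import *
go(.513,.302,.031)"
```

```text
t 1.1 p [0.5156 0.3053 0.1502] F [-0.14  0.2   0.54] w 0.01986532260459806
shift [-0.0111 -0.0124  0.4769] turn [-0.0008  0.0005  0.3472]
```

Call:
{"op": "send_rows", "data": {
  "targets": [
    {"x": 0, "y": -0.01, "z": 0.12, "rx": 0, "ry": 0, "rz": 0.15, "fingers": 20},
    {"x": 0, "y": -0.01, "z": 0.25, "rx": 0, "ry": 0, "rz": 0.347, "fingers": 20},
    {"x": -0.005, "y": -0.012, "z": 0.36, "rx": 0, "ry": 0, "rz": 0.347, "fingers": 20},
    {"x": -0.01, "y": -0.012, "z": 0.44, "rx": 0, "ry": 0, "rz": 0.347, "fingers": 20},
    {"x": -0.011, "y": -0.012, "z": 0.476, "rx": 0, "ry": 0, "rz": 0.347, "fingers": 20}
  ]
}}

```text
clock: 1.6
tcp_pos: [0.5101, 0.302, 0.0292]
eef_rot: [-2.216, -2.225, 0.008]
force: [0.6, 0.9, -0.1]
gripper_width: 0.0202
gripper_force: 0.0
```

```bash
python3 - <<'E'
from h import *
import cv2
go(.513,.302,.031)
a=r.camera("top")[180:260,130:330,::-1];b=r.camera("side")[120:260,150:330,::-1]
a=cv2.resize(a,None,fx=3.6,fy=3.6,interpolation=cv2.INTER_CUBIC);b=cv2.resize(b[:80],None,fx=4,fy=3.6,interpolation=cv2.INTER_CUBIC)
cv2.imwrite("pics/c1.png",np.vstack([a,b[:300]]))
E
```

```text
t 1.6 p [0.5101 0.302  0.0292] F [ 0.64  0.86 -0.08] w 0.020155958691482997
shift [-0.0002  0.0116 -0.0071] turn [-0.0096  0.0057  0.0084]
```

View pics/c1.png

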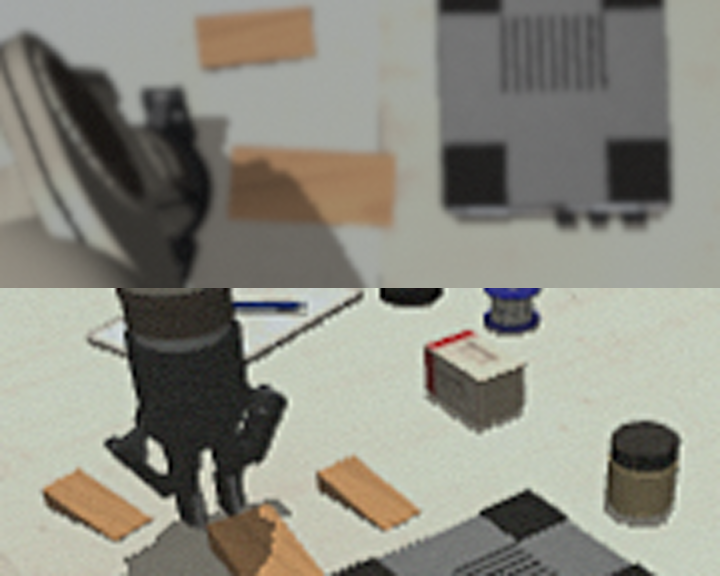

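The tool stands behind the heel with its fingertips low, and nothing around it has been touched. I'll start pushing toward -y.

Call:
{"op": "send_rows", "data": {
  "targets": [
    {"x": -0.02, "y": 0.01, "z": -0.005, "rx": -0.01, "ry": 0.005, "rz": 0.008, "fingers": 20},
    {"x": -0.04, "y": 0.01, "z": -0.006, "rx": -0.01, "ry": 0.005, "rz": 0.008, "fingers": 20},
    {"x": -0.06, "y": 0.01, "z": -0.006, "rx": -0.01, "ry": 0.005, "rz": 0.008, "fingers": 20},
    {"x": -0.08, "y": 0.01, "z": -0.006, "rx": -0.01, "ry": 0.005, "rz": 0.008, "fingers": 20},
    {"x": -0.1, "y": 0.01, "z": -0.006, "rx": -0.01, "ry": 0.005, "rz": 0.008, "fingers": 20}
  ]
}}

```text
clock: 2.2
tcp_pos: [0.5149, 0.2781, 0.0345]
eef_rot: [2.22, 2.221, 0.01]
force: [-0.3, -0.2, 0.9]
gripper_width: 0.0203
gripper_force: 0.3
```

Call:
{"op": "send_rows", "data": {
  "targets": [
    {"x": -0.02, "y": 0, "z": 0, "rx": 0, "ry": 0, "rz": 0, "fingers": 20},
    {"x": -0.04, "y": 0, "z": 0, "rx": 0, "ry": 0, "rz": 0, "fingers": 20},
    {"x": -0.06, "y": 0, "z": 0, "rx": 0, "ry": 0, "rz": 0, "fingers": 20},
    {"x": -0.08, "y": 0, "z": 0, "rx": 0, "ry": 0, "rz": 0, "fingers": 20},
    {"x": -0.1, "y": 0, "z": 0, "rx": 0, "ry": 0, "rz": 0, "fingers": 20}
  ]
}}

```text
clock: 2.7
tcp_pos: [0.5146, 0.2529, 0.0337]
eef_rot: [2.22, 2.221, 0.008]
force: [-0.5, 0.2, 0.6]
gripper_width: 0.0201
gripper_force: 0.4
```

```bash
python3 -c "
from h import *
go(.513,.24,.031)"
```

```text
t 2.7 p [0.5146 0.2529 0.0337] F [-0.52  0.16  0.6 ] w 0.02005207607914382
shift [-0.0518 -0.0065  0.0107] turn [ 0.01  -0.005  0.001]
```

Call:
{"op": "send_rows", "data": {
  "targets": [
    {"x": -0.014, "y": -0.002, "z": 0.004, "rx": 0, "ry": 0, "rz": 0, "fingers": 20},
    {"x": -0.028, "y": -0.004, "z": 0.008, "rx": 0, "ry": 0, "rz": 0, "fingers": 20},
    {"x": -0.042, "y": -0.006, "z": 0.01, "rx": 0, "ry": 0, "rz": 0, "fingers": 20},
    {"x": -0.056, "y": -0.006, "z": 0.01, "rx": 0, "ry": 0, "rz": 0, "fingers": 20},
    {"x": -0.07, "y": -0.006, "z": 0.01, "rx": 0, "ry": 0, "rz": 0, "fingers": 20}
  ]
}}

```text
clock: 3.2
tcp_pos: [0.5129, 0.2354, 0.031]
eef_rot: [2.22, 2.221, 0.007]
force: [0.2, 0.2, -0.8]
gripper_width: 0.0199
gripper_force: 0.1
```

Call:
{"op": "send_rows", "data": {
  "targets": [
    {"x": 0, "y": 0, "z": 0, "rx": 0, "ry": 0, "rz": 0, "fingers": 20},
    {"x": 0, "y": 0, "z": 0, "rx": 0, "ry": 0, "rz": 0, "fingers": 20},
    {"x": 0, "y": 0, "z": 0, "rx": 0, "ry": 0, "rz": 0, "fingers": 20},
    {"x": 0, "y": 0, "z": 0, "rx": 0, "ry": 0, "rz": 0, "fingers": 20},
    {"x": 0, "y": 0, "z": 0, "rx": 0, "ry": 0, "rz": 0, "fingers": 20}
  ]
}}

```text
clock: 3.7
tcp_pos: [0.5131, 0.236, 0.0312]
eef_rot: [2.219, 2.221, 0.008]
force: [-0.6, -0.1, 0.0]
gripper_width: 0.0203
gripper_force: 0.0
```

```bash
python3 - <<'E'
from h import *
import cv2
go(.513,.22,.031)
a=r.camera("top")[170:250,180:330,::-1];b=r.camera("side")[150:250,170:320,::-1]
a=cv2.resize(a,None,fx=4,fy=3.5,interpolation=cv2.INTER_CUBIC);b=cv2.resize(b,None,fx=4,fy=3,interpolation=cv2.INTER_CUBIC)
cv2.imwrite("pics/c2.png",np.vstack([a,b]))
E
```

```text
t 3.7 p [0.5131 0.236  0.0312] F [-0.64 -0.07  0.  ] w 0.02034337364494126
shift [-0.0639 -0.0006  0.0006] turn [ 0.0101 -0.0051  0.0013]
```

View pics/c2.png

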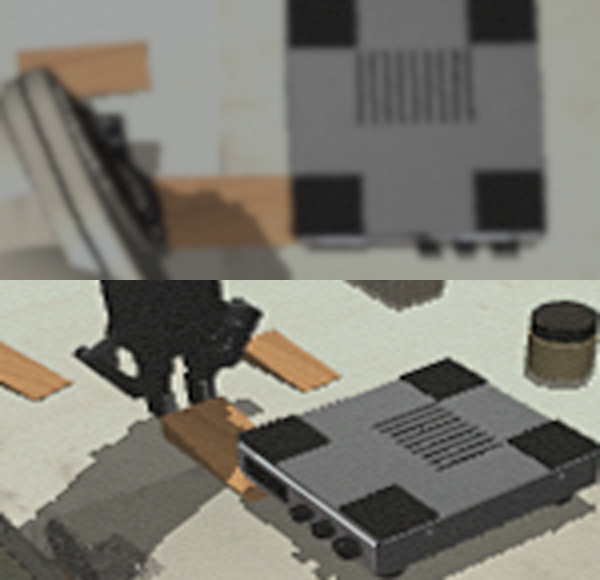

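The wedge is now square to the case and lined up under the front left guard, with its thin end just under the edge. From here I'll push slowly and watch the force.

Call:
{"op": "send_rows", "data": {
  "targets": [
    {"x": -0.008, "y": 0, "z": 0, "rx": 0, "ry": 0, "rz": 0, "fingers": 20},
    {"x": -0.016, "y": 0, "z": 0, "rx": 0, "ry": 0, "rz": 0, "fingers": 20},
    {"x": -0.024, "y": 0, "z": 0, "rx": 0, "ry": 0, "rz": 0, "fingers": 20},
    {"x": -0.032, "y": 0, "z": 0, "rx": 0, "ry": 0, "rz": 0, "fingers": 20},
    {"x": -0.04, "y": 0, "z": 0, "rx": 0, "ry": 0, "rz": 0, "fingers": 20}
  ]
}}

```text
clock: 4.3
tcp_pos: [0.5131, 0.2257, 0.0312]
eef_rot: [2.22, 2.221, 0.009]
force: [-0.3, 1.1, 0.3]
gripper_width: 0.0199
gripper_force: 0.2
```

Call:
{"op": "send_rows", "data": {
  "targets": [
    {"x": -0.002, "y": 0, "z": 0, "rx": 0, "ry": 0, "rz": 0, "fingers": 20},
    {"x": -0.004, "y": 0, "z": 0, "rx": 0, "ry": 0, "rz": 0, "fingers": 20},
    {"x": -0.006, "y": 0, "z": 0, "rx": 0, "ry": 0, "rz": 0, "fingers": 20},
    {"x": -0.008, "y": 0, "z": 0, "rx": 0, "ry": 0, "rz": 0, "fingers": 20},
    {"x": -0.01, "y": 0, "z": 0, "rx": 0, "ry": 0, "rz": 0, "fingers": 20}
  ]
}}

```text
clock: 4.8
tcp_pos: [0.5132, 0.2234, 0.0312]
eef_rot: [2.22, 2.221, 0.009]
force: [0.8, 1.5, -0.1]
gripper_width: 0.0199
gripper_force: 0.3
```

Call:
{"op": "send_rows", "data": {
  "targets": [
    {"x": -0.002, "y": 0, "z": 0, "rx": 0, "ry": 0, "rz": 0, "fingers": 20},
    {"x": -0.004, "y": 0, "z": 0, "rx": 0, "ry": 0, "rz": 0, "fingers": 20},
    {"x": -0.006, "y": 0, "z": 0, "rx": 0, "ry": 0, "rz": 0, "fingers": 20},
    {"x": -0.008, "y": 0, "z": 0, "rx": 0, "ry": 0, "rz": 0, "fingers": 20},
    {"x": -0.01, "y": 0, "z": 0, "rx": 0, "ry": 0, "rz": 0, "fingers": 20}
  ]
}}

```text
clock: 5.3
tcp_pos: [0.5132, 0.2209, 0.0312]
eef_rot: [2.22, 2.221, 0.009]
force: [-0.0, 0.5, 1.3]
gripper_width: 0.0198
gripper_force: 0.4
```

Call:
{"op": "send_rows", "data": {
  "targets": [
    {"x": -0.002, "y": 0, "z": 0, "rx": 0, "ry": 0, "rz": 0, "fingers": 20},
    {"x": -0.004, "y": 0, "z": 0, "rx": 0, "ry": 0, "rz": 0, "fingers": 20},
    {"x": -0.006, "y": 0, "z": 0, "rx": 0, "ry": 0, "rz": 0, "fingers": 20},
    {"x": -0.008, "y": 0, "z": 0, "rx": 0, "ry": 0, "rz": 0, "fingers": 20},
    {"x": -0.01, "y": 0, "z": 0, "rx": 0, "ry": 0, "rz": 0, "fingers": 20}
  ]
}}

```text
clock: 5.8
tcp_pos: [0.5131, 0.2183, 0.0311]
eef_rot: [2.22, 2.221, 0.008]
force: [-0.5, 0.6, 0.3]
gripper_width: 0.0201
gripper_force: 0.4
```

Call:
{"op": "send_rows", "data": {
  "targets": [
    {"x": -0.002, "y": 0, "z": 0, "rx": 0, "ry": 0, "rz": 0, "fingers": 20},
    {"x": -0.004, "y": 0, "z": 0, "rx": 0, "ry": 0, "rz": 0, "fingers": 20},
    {"x": -0.006, "y": 0, "z": 0, "rx": 0, "ry": 0, "rz": 0, "fingers": 20},
    {"x": -0.008, "y": 0, "z": 0, "rx": 0, "ry": 0, "rz": 0, "fingers": 20},
    {"x": -0.01, "y": 0, "z": 0, "rx": 0, "ry": 0, "rz": 0, "fingers": 20}
  ]
}}

```text
clock: 6.3
tcp_pos: [0.5131, 0.2158, 0.0311]
eef_rot: [2.22, 2.221, 0.008]
force: [0.4, 0.8, 0.4]
gripper_width: 0.02
gripper_force: 0.4
```

Call:
{"op": "send_rows", "data": {
  "targets": [
    {"x": -0.002, "y": 0, "z": 0, "rx": 0, "ry": 0, "rz": 0, "fingers": 20},
    {"x": -0.004, "y": 0, "z": 0, "rx": 0, "ry": 0, "rz": 0, "fingers": 20},
    {"x": -0.006, "y": 0, "z": 0, "rx": 0, "ry": 0, "rz": 0, "fingers": 20},
    {"x": -0.008, "y": 0, "z": 0, "rx": 0, "ry": 0, "rz": 0, "fingers": 20},
    {"x": -0.01, "y": 0, "z": 0, "rx": 0, "ry": 0, "rz": 0, "fingers": 20}
  ]
}}

```text
clock: 6.8
tcp_pos: [0.5131, 0.2133, 0.0312]
eef_rot: [2.22, 2.221, 0.008]
force: [0.3, 1.3, -0.0]
gripper_width: 0.0197
gripper_force: 0.4
```

Call:
{"op": "send_rows", "data": {
  "targets": [
    {"x": -0.002, "y": 0, "z": 0, "rx": 0, "ry": 0, "rz": 0, "fingers": 20},
    {"x": -0.004, "y": 0, "z": 0, "rx": 0, "ry": 0, "rz": 0, "fingers": 20},
    {"x": -0.006, "y": 0, "z": 0, "rx": 0, "ry": 0, "rz": 0, "fingers": 20},
    {"x": -0.008, "y": 0, "z": 0, "rx": 0, "ry": 0, "rz": 0, "fingers": 20},
    {"x": -0.01, "y": 0, "z": 0, "rx": 0, "ry": 0, "rz": 0, "fingers": 20}
  ]
}}

```text
clock: 7.3
tcp_pos: [0.5131, 0.2108, 0.0311]
eef_rot: [2.22, 2.221, 0.008]
force: [0.9, 0.5, 0.8]
gripper_width: 0.02
gripper_force: 0.4
```

Call:
{"op": "send_rows", "data": {
  "targets": [
    {"x": -0.002, "y": 0, "z": 0, "rx": 0, "ry": 0, "rz": 0, "fingers": 20},
    {"x": -0.004, "y": 0, "z": 0, "rx": 0, "ry": 0, "rz": 0, "fingers": 20},
    {"x": -0.006, "y": 0, "z": 0, "rx": 0, "ry": 0, "rz": 0, "fingers": 20},
    {"x": -0.008, "y": 0, "z": 0, "rx": 0, "ry": 0, "rz": 0, "fingers": 20},
    {"x": -0.01, "y": 0, "z": 0, "rx": 0, "ry": 0, "rz": 0, "fingers": 20}
  ]
}}

```text
clock: 7.8
tcp_pos: [0.5131, 0.2083, 0.0311]
eef_rot: [2.22, 2.221, 0.008]
force: [0.1, 0.8, 0.5]
gripper_width: 0.0201
gripper_force: 0.4
```

Call:
{"op": "send_rows", "data": {
  "targets": [
    {"x": -0.002, "y": 0, "z": 0, "rx": 0, "ry": 0, "rz": 0, "fingers": 20},
    {"x": -0.004, "y": 0, "z": 0, "rx": 0, "ry": 0, "rz": 0, "fingers": 20},
    {"x": -0.006, "y": 0, "z": 0, "rx": 0, "ry": 0, "rz": 0, "fingers": 20},
    {"x": -0.008, "y": 0, "z": 0, "rx": 0, "ry": 0, "rz": 0, "fingers": 20},
    {"x": -0.01, "y": 0, "z": 0, "rx": 0, "ry": 0, "rz": 0, "fingers": 20}
  ]
}}

```text
clock: 8.3
tcp_pos: [0.5131, 0.2058, 0.0311]
eef_rot: [2.22, 2.221, 0.008]
force: [-0.9, 1.6, 0.3]
gripper_width: 0.0198
gripper_force: 0.3
```

Call:
{"op": "send_rows", "data": {
  "targets": [
    {"x": -0.002, "y": 0, "z": 0, "rx": 0, "ry": 0, "rz": 0, "fingers": 20},
    {"x": -0.004, "y": 0, "z": 0, "rx": 0, "ry": 0, "rz": 0, "fingers": 20},
    {"x": -0.006, "y": 0, "z": 0, "rx": 0, "ry": 0, "rz": 0, "fingers": 20},
    {"x": -0.008, "y": 0, "z": 0, "rx": 0, "ry": 0, "rz": 0, "fingers": 20},
    {"x": -0.01, "y": 0, "z": 0, "rx": 0, "ry": 0, "rz": 0, "fingers": 20}
  ]
}}

```text
clock: 8.8
tcp_pos: [0.5131, 0.2033, 0.0311]
eef_rot: [2.22, 2.221, 0.008]
force: [0.4, 0.3, 2.2]
gripper_width: 0.0203
gripper_force: 0.3
```

Call:
{"op": "send_rows", "data": {
  "targets": [
    {"x": -0.002, "y": 0, "z": 0, "rx": 0, "ry": 0, "rz": 0, "fingers": 20},
    {"x": -0.004, "y": 0, "z": 0, "rx": 0, "ry": 0, "rz": 0, "fingers": 20},
    {"x": -0.006, "y": 0, "z": 0, "rx": 0, "ry": 0, "rz": 0, "fingers": 20},
    {"x": -0.008, "y": 0, "z": 0, "rx": 0, "ry": 0, "rz": 0, "fingers": 20},
    {"x": -0.01, "y": 0, "z": 0, "rx": 0, "ry": 0, "rz": 0, "fingers": 20}
  ]
}}

```text
clock: 9.3
tcp_pos: [0.5131, 0.2011, 0.0311]
eef_rot: [2.22, 2.221, 0.009]
force: [0.4, 2.8, 1.7]
gripper_width: 0.0202
gripper_force: 1.0
```

The force is rising: 2.8 N. I'll take finer steps.

Call:
{"op": "send_rows", "data": {
  "targets": [
    {"x": -0.0004, "y": 0, "z": 0, "rx": 0, "ry": 0, "rz": 0, "fingers": 20},
    {"x": -0.0008, "y": 0, "z": 0, "rx": 0, "ry": 0, "rz": 0, "fingers": 20},
    {"x": -0.0012, "y": 0, "z": 0, "rx": 0, "ry": 0, "rz": 0, "fingers": 20},
    {"x": -0.0016, "y": 0, "z": 0, "rx": 0, "ry": 0, "rz": 0, "fingers": 20},
    {"x": -0.002, "y": 0, "z": 0, "rx": 0, "ry": 0, "rz": 0, "fingers": 20}
  ]
}}

```text
clock: 9.8
tcp_pos: [0.5132, 0.2006, 0.0311]
eef_rot: [2.22, 2.221, 0.009]
force: [0.4, 2.9, -0.1]
gripper_width: 0.0199
gripper_force: 1.4
```

```bash
python3 - <<'E'
from h import *
F=[]
for i in range(4): F.append(r.read_state()["force"]); r.camera("top")
print(np.round(F,2),np.mean(F,0));go(.513,.2,.031)
E
```

```text
[[ 0.41  2.95 -0.08]
 [ 0.54  4.12 -0.42]
 [-0.26  3.53  0.18]
 [-0.92  2.72  0.13]] [-0.05700033  3.32893733 -0.04719518]
t 10.0 p [0.5131 0.2005 0.0311] F [ 0.51  3.34 -0.23] w 0.020236046207858523
shift [-0.002  -0.0006  0.0005] turn [ 0.0101 -0.0055  0.0013]
```

Call:
{"op": "send_rows", "data": {
  "targets": [
    {"x": -0.0005, "y": 0, "z": 0, "rx": 0, "ry": 0, "rz": 0, "fingers": 20},
    {"x": -0.001, "y": 0, "z": 0, "rx": 0, "ry": 0, "rz": 0, "fingers": 20},
    {"x": -0.0015, "y": 0, "z": 0, "rx": 0, "ry": 0, "rz": 0, "fingers": 20},
    {"x": -0.002, "y": 0, "z": 0, "rx": 0, "ry": 0, "rz": 0, "fingers": 20},
    {"x": -0.0025, "y": 0, "z": 0, "rx": 0, "ry": 0, "rz": 0, "fingers": 20}
  ]
}}

```text
clock: 10.5
tcp_pos: [0.5131, 0.1999, 0.0311]
eef_rot: [2.22, 2.221, 0.009]
force: [0.1, 4.1, -0.8]
gripper_width: 0.0202
gripper_force: 2.1
```

```bash
cat >> h.py <<'E'
def favg(n=5):
    F=[]
    for i in range(n): F.append(r.read_state()["force"]); r.camera("top")
    print("Favg",np.mean(F,0).round(2),"pos",r.read_state()["tcp_pos"].round(4))
E
python3 -c "
from h import *
favg()"
```

```text
Favg [0.13 4.24 0.11] pos [0.5132 0.1999 0.0311]
```

Call:
{"op": "send_rows", "data": {
  "targets": [
    {"x": -0.0004, "y": 0, "z": 0, "rx": 0, "ry": 0, "rz": 0, "fingers": 20},
    {"x": -0.0008, "y": 0, "z": 0, "rx": 0, "ry": 0, "rz": 0, "fingers": 20},
    {"x": -0.0012, "y": 0, "z": 0, "rx": 0, "ry": 0, "rz": 0, "fingers": 20},
    {"x": -0.0016, "y": 0, "z": 0, "rx": 0, "ry": 0, "rz": 0, "fingers": 20},
    {"x": -0.002, "y": 0, "z": 0, "rx": 0, "ry": 0, "rz": 0, "fingers": 20}
  ]
}}

```text
clock: 11.25
tcp_pos: [0.5131, 0.1995, 0.0311]
eef_rot: [2.22, 2.221, 0.009]
force: [0.3, 4.7, -0.3]
gripper_width: 0.0199
gripper_force: 2.6
```

```bash
python3 -c "
from h import *
favg()"
```

```text
Favg [ 0.25  4.53 -0.28] pos [0.5132 0.1994 0.0311]
```

Call:
{"op": "send_rows", "data": {
  "targets": [
    {"x": -0.0004, "y": 0, "z": 0, "rx": 0, "ry": 0, "rz": 0, "fingers": 20},
    {"x": -0.0008, "y": 0, "z": 0, "rx": 0, "ry": 0, "rz": 0, "fingers": 20},
    {"x": -0.0012, "y": 0, "z": 0, "rx": 0, "ry": 0, "rz": 0, "fingers": 20},
    {"x": -0.0014, "y": 0, "z": 0, "rx": 0, "ry": 0, "rz": 0, "fingers": 20},
    {"x": -0.0014, "y": 0, "z": 0, "rx": 0, "ry": 0, "rz": 0, "fingers": 20}
  ]
}}

```text
clock: 12.0
tcp_pos: [0.5132, 0.1992, 0.0311]
eef_rot: [2.22, 2.221, 0.009]
force: [0.7, 5.5, -0.1]
gripper_width: 0.0203
gripper_force: 2.7
```

Call:
{"op": "send_rows", "data": {
  "targets": [
    {"x": 0.02, "y": 0, "z": 0, "rx": 0, "ry": 0, "rz": 0, "fingers": 20},
    {"x": 0.08, "y": 0, "z": 0, "rx": 0, "ry": 0, "rz": 0, "fingers": 20},
    {"x": 0.12, "y": 0, "z": -0.1, "rx": 0, "ry": 0, "rz": 0, "fingers": 20},
    {"x": 0.16, "y": 0, "z": -0.25, "rx": 0, "ry": 0, "rz": 0, "fingers": 20},
    {"x": 0.16, "y": 0, "z": -0.4, "rx": 0, "ry": 0, "rz": 0, "fingers": 0}
  ]
}}

```text
clock: 12.5
tcp_pos: [0.5119, 0.2396, 0.1315]
eef_rot: [2.218, 2.222, 0.004]
force: [0.6, -0.9, 0.2]
gripper_width: 0.0067
gripper_force: 0.0
```

```bash
python3 - <<'E'
from h import *
import cv2
go(.5155,.110,.131)
a=r.camera("top")[150:260,180:330,::-1]
cv2.imwrite("pics/c3.png",cv2.resize(a,None,fx=5.3,fy=5.3,interpolation=cv2.INTER_CUBIC))
E
```

```text
t 12.5 p [0.5119 0.2396 0.1315] F [ 0.65 -0.88  0.24] w 0.006671729910332235
shift [-0.5185  0.0135  0.0018] turn [ 0.0067 -0.0011  0.0039]
```

View pics/c3.png

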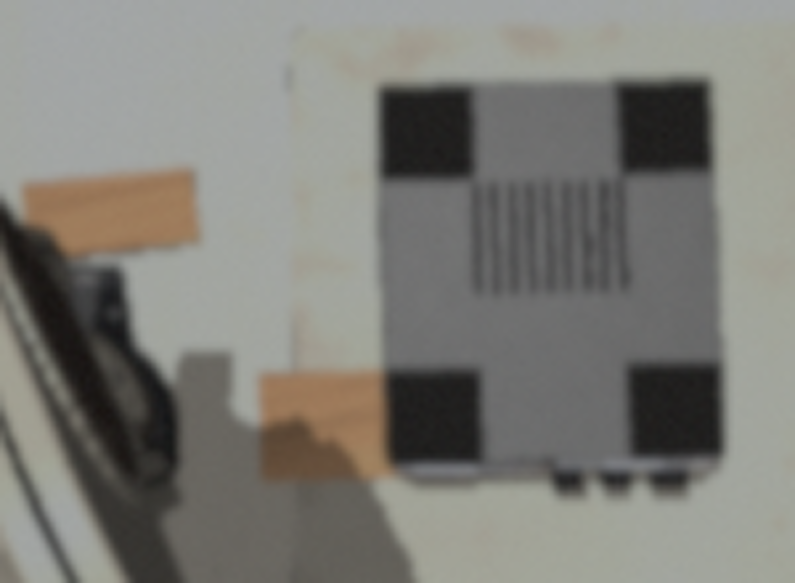

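The case has not moved: its guard corners are in the same place as before. The wedge sits square under the foot, with its heel at about (260,372)–(262,480). Now the press test with the fingers shut.

Call:
{"op": "send_rows", "data": {
  "targets": [
    {"x": -0.1, "y": 0.003, "z": 0, "rx": 0.006, "ry": 0, "rz": 0.004, "fingers": 0},
    {"x": -0.22, "y": 0.006, "z": 0, "rx": 0.006, "ry": 0, "rz": 0.004, "fingers": 0},
    {"x": -0.35, "y": 0.01, "z": 0, "rx": 0.006, "ry": 0, "rz": 0.004, "fingers": 0},
    {"x": -0.45, "y": 0.0135, "z": 0, "rx": 0.006, "ry": 0, "rz": 0.004, "fingers": 0},
    {"x": -0.5185, "y": 0.0135, "z": 0, "rx": 0.006, "ry": 0, "rz": 0.004, "fingers": 0}
  ]
}}

```text
clock: 13.05
tcp_pos: [0.5158, 0.1073, 0.1307]
eef_rot: [2.224, 2.218, 0.002]
force: [-0.4, 0.5, 0.5]
gripper_width: -0.0002
gripper_force: 0.0
```

Call:
{"op": "send_rows", "data": {
  "targets": [
    {"x": 0, "y": 0, "z": 0.04, "rx": 0, "ry": 0, "rz": 0, "fingers": 0},
    {"x": 0, "y": 0, "z": 0.08, "rx": 0, "ry": 0, "rz": 0, "fingers": 0},
    {"x": 0, "y": 0, "z": 0.12, "rx": 0, "ry": 0, "rz": 0, "fingers": 0},
    {"x": 0, "y": 0, "z": 0.13, "rx": 0, "ry": 0, "rz": 0, "fingers": 0},
    {"x": 0, "y": 0, "z": 0.13, "rx": 0, "ry": 0, "rz": 0, "fingers": 0}
  ]
}}

```text
clock: 13.55
tcp_pos: [0.5153, 0.1097, 0.0972]
eef_rot: [-2.221, -2.22, -0.002]
force: [-0.1, -0.4, 1.1]
gripper_width: -0.0001
gripper_force: 0.0
```

```bash
python3 - <<'E'
from h import *
import cv2
go(.5155,.110,.094);favg(4)
a=r.camera("side")[150:260,180:330,::-1]
cv2.imwrite("pics/c4.png",cv2.resize(a,None,fx=5.3,fy=5.3,interpolation=cv2.INTER_CUBIC))
E
```

```text
t 13.55 p [0.5153 0.1097 0.0972] F [-0.13 -0.36  1.11] w -6.407730667647186e-05
shift [0.0011 0.0007 0.0129] turn [-0.0005 -0.0039 -0.0004]
Favg [-0.38  0.03  0.07] pos [0.5165 0.1095 0.0987]
```

View pics/c4.png

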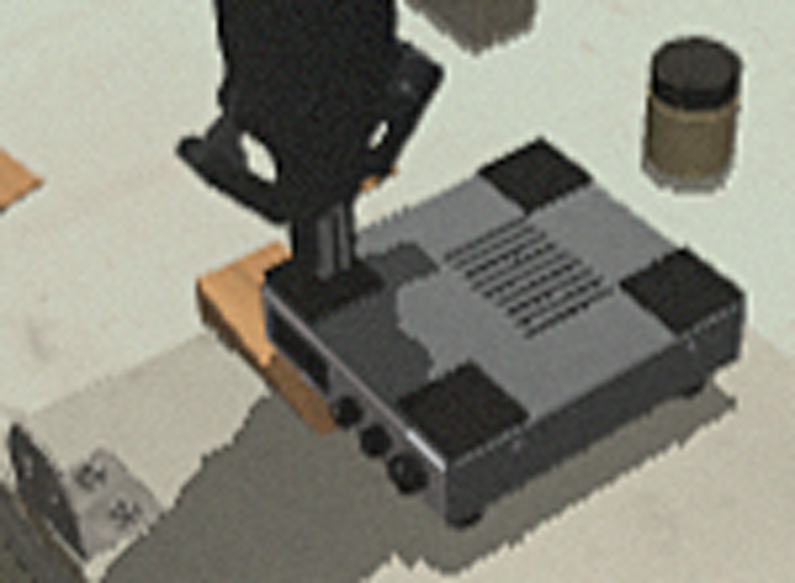

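The shut fingertips are about 5 mm above the middle of the front left guard. I'll go down gently.

Call:
{"op": "send_rows", "data": {
  "targets": [
    {"x": 0, "y": 0, "z": 0.004, "rx": 0, "ry": 0, "rz": 0, "fingers": 0},
    {"x": 0, "y": 0, "z": 0.008, "rx": 0, "ry": 0, "rz": 0, "fingers": 0},
    {"x": 0, "y": 0, "z": 0.012, "rx": 0, "ry": 0, "rz": 0, "fingers": 0},
    {"x": 0, "y": 0, "z": 0.016, "rx": 0, "ry": 0, "rz": 0, "fingers": 0},
    {"x": 0, "y": 0, "z": 0.02, "rx": 0, "ry": 0, "rz": 0, "fingers": 0}
  ]
}}

```text
clock: 14.3
tcp_pos: [0.5161, 0.109, 0.0933]
eef_rot: [-2.223, -2.219, -0.005]
force: [-0.5, -1.0, -0.1]
gripper_width: -0.0001
gripper_force: 0.0
```

Call:
{"op": "send_rows", "data": {
  "targets": [
    {"x": 0, "y": 0, "z": 0.0008, "rx": 0, "ry": 0, "rz": 0, "fingers": 0},
    {"x": 0, "y": 0, "z": 0.0016, "rx": 0, "ry": 0, "rz": 0, "fingers": 0},
    {"x": 0, "y": 0, "z": 0.0024, "rx": 0, "ry": 0, "rz": 0, "fingers": 0},
    {"x": 0, "y": 0, "z": 0.0032, "rx": 0, "ry": 0, "rz": 0, "fingers": 0},
    {"x": 0, "y": 0, "z": 0.004, "rx": 0, "ry": 0, "rz": 0, "fingers": 0}
  ]
}}

```text
clock: 14.8
tcp_pos: [0.5161, 0.1091, 0.0925]
eef_rot: [-2.223, -2.22, -0.005]
force: [-0.8, -0.2, 1.2]
gripper_width: -0.0002
gripper_force: 1.0
```

Call:
{"op": "send_rows", "data": {
  "targets": [
    {"x": 0, "y": 0, "z": 0.0006, "rx": 0, "ry": 0, "rz": 0, "fingers": 0},
    {"x": 0, "y": 0, "z": 0.0012, "rx": 0, "ry": 0, "rz": 0, "fingers": 0},
    {"x": 0, "y": 0, "z": 0.0018, "rx": 0, "ry": 0, "rz": 0, "fingers": 0},
    {"x": 0, "y": 0, "z": 0.0024, "rx": 0, "ry": 0, "rz": 0, "fingers": 0},
    {"x": 0, "y": 0, "z": 0.003, "rx": 0, "ry": 0, "rz": 0, "fingers": 0}
  ]
}}

```text
clock: 15.3
tcp_pos: [0.5162, 0.1092, 0.0924]
eef_rot: [-2.223, -2.22, -0.006]
force: [-2.0, -0.6, 8.0]
gripper_width: 0.0003
gripper_force: 3.8
```

```bash
python3 -c "
from h import *
favg(3)"
```

```text
Favg [-2.54 -0.37  7.19] pos [0.5162 0.1092 0.0924]
```

Call:
{"op": "send_rows", "data": {
  "targets": [
    {"x": 0, "y": -0.0003, "z": 0.0008, "rx": 0, "ry": 0, "rz": 0, "fingers": 0},
    {"x": 0, "y": -0.0006, "z": 0.0016, "rx": 0, "ry": 0, "rz": 0, "fingers": 0},
    {"x": 0, "y": -0.001, "z": 0.0024, "rx": 0, "ry": 0, "rz": 0, "fingers": 0},
    {"x": 0, "y": -0.001, "z": 0.0032, "rx": 0, "ry": 0, "rz": 0, "fingers": 0},
    {"x": 0, "y": -0.001, "z": 0.0032, "rx": 0, "ry": 0, "rz": 0, "fingers": 0}
  ]
}}

```text
clock: 15.95
tcp_pos: [0.5162, 0.1092, 0.0923]
eef_rot: [2.223, 2.22, 0.007]
force: [-3.4, -0.4, 11.2]
gripper_width: 0.0001
gripper_force: 5.4
```

```bash
python3 -c "
from h import *
favg(3)"
```

```text
Favg [-3.99 -0.74 10.79] pos [0.5162 0.1092 0.0923]
```

Call:
{"op": "send_rows", "data": {
  "targets": [
    {"x": 0, "y": -0.001, "z": 0.001, "rx": 0, "ry": 0, "rz": 0, "fingers": 0},
    {"x": 0, "y": -0.002, "z": 0.002, "rx": 0, "ry": 0, "rz": 0, "fingers": 0},
    {"x": 0, "y": -0.003, "z": 0.003, "rx": 0, "ry": 0, "rz": 0, "fingers": 0},
    {"x": 0, "y": -0.003, "z": 0.004, "rx": 0, "ry": 0, "rz": 0, "fingers": 0},
    {"x": 0, "y": -0.003, "z": 0.004, "rx": 0, "ry": 0, "rz": 0, "fingers": 0}
  ]
}}

```text
clock: 16.6
tcp_pos: [0.5161, 0.1092, 0.0922]
eef_rot: [2.222, 2.219, 0.009]
force: [-3.6, -1.1, 14.9]
gripper_width: 0.0003
gripper_force: 7.4
```

```bash
python3 -c "
from h import *
favg(3)"
```

```text
Favg [-4.03 -0.97 15.53] pos [0.5161 0.1092 0.0922]
```

It presses at 15 N with a dip of only about 0.3 mm. I'll hold that, then release straight up.

Call:
{"op": "send_rows", "data": {
  "targets": [
    {"x": 0, "y": 0, "z": 0, "rx": 0, "ry": 0, "rz": 0, "fingers": 0},
    {"x": 0, "y": 0, "z": 0, "rx": 0, "ry": 0, "rz": 0, "fingers": 0},
    {"x": 0, "y": 0, "z": 0, "rx": 0, "ry": 0, "rz": 0, "fingers": 0},
    {"x": 0, "y": 0, "z": 0, "rx": 0, "ry": 0, "rz": 0, "fingers": 0},
    {"x": 0, "y": 0, "z": 0, "rx": 0, "ry": 0, "rz": 0, "fingers": 0}
  ]
}}

```text
clock: 17.25
tcp_pos: [0.5161, 0.1092, 0.0922]
eef_rot: [2.222, 2.219, 0.009]
force: [-4.2, -1.0, 14.9]
gripper_width: 0.0001
gripper_force: 7.4
```

Call:
{"op": "send_rows", "data": {
  "targets": [
    {"x": 0, "y": 0, "z": 0, "rx": 0, "ry": 0, "rz": 0, "fingers": 0},
    {"x": 0, "y": 0, "z": 0, "rx": 0, "ry": 0, "rz": 0, "fingers": 0},
    {"x": 0, "y": 0, "z": 0, "rx": 0, "ry": 0, "rz": 0, "fingers": 0},
    {"x": 0, "y": 0, "z": 0, "rx": 0, "ry": 0, "rz": 0, "fingers": 0},
    {"x": 0, "y": 0, "z": 0, "rx": 0, "ry": 0, "rz": 0, "fingers": 0}
  ]
}}

```text
clock: 17.75
tcp_pos: [0.5161, 0.1092, 0.0922]
eef_rot: [2.222, 2.219, 0.009]
force: [-4.7, -1.2, 14.9]
gripper_width: 0.0
gripper_force: 7.4
```

Call:
{"op": "send_rows", "data": {
  "targets": [
    {"x": 0, "y": 0.001, "z": -0.005, "rx": 0, "ry": 0, "rz": 0, "fingers": 0},
    {"x": 0, "y": 0.003, "z": -0.012, "rx": 0, "ry": 0, "rz": 0, "fingers": 0},
    {"x": 0, "y": 0.003, "z": -0.06, "rx": 0, "ry": 0, "rz": 0, "fingers": 0},
    {"x": 0, "y": 0.003, "z": -0.2, "rx": 0, "ry": 0, "rz": 0, "fingers": 0},
    {"x": 0, "y": 0.003, "z": -0.35, "rx": 0, "ry": 0, "rz": 0, "fingers": 0}
  ]
}}

```text
clock: 18.25
tcp_pos: [0.5146, 0.1087, 0.1774]
eef_rot: [-2.221, -2.218, -0.0]
force: [-0.2, -0.0, -0.3]
gripper_width: 0.0001
gripper_force: 0.0
```

Call:
{"op": "send_rows", "data": {
  "targets": [
    {"x": 0.18, "y": 0, "z": 0, "rx": 0, "ry": 0, "rz": 0, "fingers": 0},
    {"x": 0.36, "y": 0, "z": 0, "rx": 0, "ry": 0, "rz": 0, "fingers": 0},
    {"x": 0.54, "y": 0, "z": 0, "rx": 0, "ry": 0, "rz": 0, "fingers": 0},
    {"x": 0.7, "y": 0, "z": 0, "rx": 0, "ry": 0, "rz": 0, "fingers": 0},
    {"x": 0.8, "y": 0, "z": 0, "rx": 0, "ry": 0, "rz": 0, "fingers": 0}
  ]
}}

```text
clock: 18.75
tcp_pos: [0.5156, 0.3119, 0.1781]
eef_rot: [-2.22, -2.222, -0.006]
force: [-0.5, 0.5, -0.1]
gripper_width: 0.0001
gripper_force: 0.0
```

```bash
python3 - <<'E'
from h import *
import cv2
favg(3)
a=r.camera("top")[160:250,200:330,::-1];b=r.camera("side")[160:250,200:330,::-1]
cv2.imwrite("pics/c5.png",np.vstack([cv2.resize(i,None,fx=5.3,fy=3.3,interpolation=cv2.INTER_CUBIC) for i in(a,b)]))
E
```

```text
Favg [ 0.47  1.05 -0.03] pos [0.5156 0.3105 0.1777]
```

View pics/c5.png

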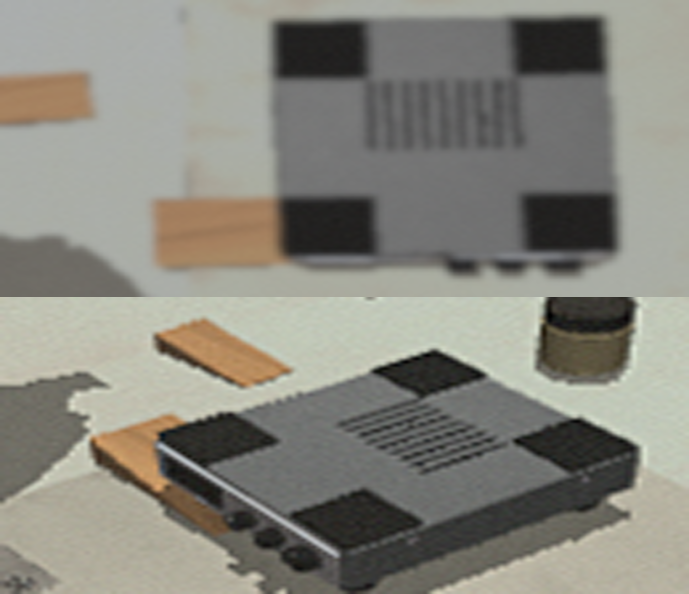

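The wedge is seated under the corner, with its heel at (155,200)–(155,267). The case stands where it was and the arm is clear, so I'm handing in.

```bash
python3 -c "
from bench import r
print(r.close_job())"
```

```text
the job is handed in; nothing more can be done
None
```

The wedge went in snug at about 5 N, the corner dipped about 0.3 mm under a 15 N press held for over 1 s, the arm let go with the case still in place, and the job is handed in (no verdict was returned).

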